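Draw the desiccator shelf out to its line and hold it

TASK

The dried filter samples on the upper shelf of the clear desiccator cabinet are to be picked off with tweezers: draw that shelf gently straight out, by the blue grip strip along its front, until the red line across it is level with the front ends of the ledges it slides on, not past them, with the two dishes and the weighing bottle still standing on it. Drawn out so far the shelf is front-heavy and would tip, so finish while still holding it at the line, level and lying on its ledges. Leave everything else on the bench where it is.

Things in the scene. Friction and masses are not known exactly. Their poses are not given: they have to be found in the camera images.
- cabinet: Clear acrylic desiccator cabinet, grey edges, fixed: 238 mm wide (x), 300 deep (y), 266 high. Origin: centre of underside, on the bench; z up. Open front: +y side, 150 mm from the origin; the shelf is drawn out along +y. The clear door, 256 mm high, is swung right back, on from the front plane 240 mm towards +x. Roof underside at 260 mm. The shelf lies on plain side ledges; nothing holds it down.
- ledge_front (a point): Midway between the front ends of the two grey side ledges (16 mm wide, ending flush with the cabinet's open front), at the height of their tops, 190 mm above the bench. Axes as the cabinet's: +y is the drawing-out direction.
- shelf: Upper shelf, loose on the ledges: white perforated plate 220 (x) by 300 (y) by 6 mm, 0.4 to 0.7 kg, 4 mm side play. Origin: centre of underside; +y to its front. Blue grip strip along the front: 12 mm thick (y), 200 long (x), top 38 mm above the plate, front face flush with the plate's. Starts 78 to 118 mm out. Slides with a few N of friction. At the line 190 mm hang out and it tips unless held.
- shelf_line (a point): Middle of the red line (5 mm wide, across the shelf's upper face and down its side edges), 190 mm behind the front face of the grip strip. When it lies at y = 0 in the frame of ledge_front, the line is level with the ledges' front ends. Axes as the shelf's.
- shelf_grip (a point): Middle of the top of the blue grip strip (on its centre line, 6 mm behind its front face). Axes as the shelf's: pinch the strip along y, from above. The samples stay at least 60 mm behind it.
- dish_a: Covered glass dish with a white filter disc, 60 mm across, 15 mm high, standing on the shelf. Origin: centre of its underside.
- dish_b: A second such dish, also on the shelf. Origin: centre of its underside.
- weighing_bottle: Small glass weighing bottle with lid and knob, 43 mm across, 45 mm high, standing on the shelf. Origin: centre of its underside.
- balance: White laboratory balance with a round steel pan, 200 by 300 mm, 84 mm high, fixed. Origin: centre of its underside.
- cylinder: Glass measuring cylinder, 48 mm across, 218 mm high, on a blue foot 110 mm across, loose. Origin: centre of its underside.
- hdpe_bottle: White plastic bottle, 90 mm across, 200 mm high, loose. Origin: centre of its underside.
- wash_bottle: Bottle with a red cap, 66 mm across, 160 mm high, loose. Origin: centre of its underside.
- tweezers: Steel tweezers, 135 mm long, 6 mm high, lying along their x on a sheet of white paper. Origin: centre of their underside.

How it is judged:
At the end, for the whole second after the job is handed in: Red line within 7 mm of the plane of the ledges' front ends; shelf lying on its ledges (line 5 mm too low to 6 mm too high at most), within 0.05 rad of level and 0.07 rad of straight, still, fingers on it with over 1 N; both dishes and the weighing bottle upright on it (y of shelf_line in the frame of ledge_front between -0.007 and 0.007 m and z of shelf_line in the frame of ledge_front between 0.001 and 0.012 m and angle between shelf's own z axis and vertical below 0.05 rad and angle between the y axis of shelf and the y axis of cabinet, either way round below 0.07 rad and contact force between the fingers and shelf above 1 N and linear speed of shelf below 0.01 m/s and z of dish_a in the frame of shelf between 0.003 and 0.01 m and x of dish_a in the frame of shelf between -0.105 and 0.105 m and y of dish_a in the frame of shelf between -0.145 and 0.135 m and angle between each of dish_a, dish_b, weighing_bottle's own z axis and vertical below 0.15 rad and z of dish_b in the frame of shelf between 0.003 and 0.01 m and x of dish_b in the frame of shelf between -0.105 and 0.105 m and y of dish_b in the frame of shelf between -0.145 and 0.135 m and z of weighing_bottle in the frame of shelf between 0.003 and 0.01 m and x of weighing_bottle in the frame of shelf between -0.105 and 0.105 m and y of weighing_bottle in the frame of shelf between -0.145 and 0.135 m); the arm keeps its last pose, push and grip.
It fails at once if the shelf is drawn well past the line (more than 20 mm) (y of shelf_line in the frame of ledge_front above 0.02 m).
It fails at once if the shelf tips (more than 0.15 rad) (angle between shelf's own z axis and vertical above 0.15 rad).
It fails at once if the shelf is jerked (faster than 0.35 m/s) (linear speed of shelf above 0.35 m/s).
It fails at once if a sample on the shelf is upset or falls (angle between any of dish_a, dish_b, weighing_bottle's own z axis and vertical above 0.35 rad or z of any of dish_a, dish_b, weighing_bottle in the frame of shelf below -0.02 m).
It fails at once if something else on the bench is moved (more than 30 mm) or knocked over (distance of any of cylinder, hdpe_bottle, wash_bottle, tweezers from where it was at the start of the episode above 0.03 m or angle between any of cylinder, hdpe_bottle, wash_bottle, tweezers's own z axis and vertical above 0.4 rad).
It also fails if it takes over 38 s, if anything falls off the work surface, if the arm or the gripper's body presses on something with over 40 N, if the wrist force passes 120 N, or if a joint passes its speed limit or range.

ROBOT

A 6-joint arm with a two-finger parallel gripper is mounted at the origin on the work surface. World frame = base frame: x ahead of the robot, y to its left, z up, the work surface at z = 0. Lengths are in m, angles in rad, forces in N, time in s.
With the tool pointing down it reaches from about 0.35 to 0.775 m from the base axis. Payload 5.5 kg.
Tool frame: the origin (TCP) lies at the very end of the fingers, on their centre line; the grasp point (between the pads) lies 19 mm behind it (manip.grip_depth is the distance from the TCP to the grasp point, in m); z points along the fingers, y is the direction in which the jaws open and shut (so a half turn about z gives the same grasp; the last joint's range is limited). The gripper opens to 85 mm and grips with 20 to 120 N. Pads are 22 mm wide; open, the fingers measure 114 mm over their backs; the gripper's body (76 mm by 85 mm) begins 54 mm behind the grasp point. The pads swing forward as they close: fully open they stand 13 mm farther back than shut.
Start: joints at [1.061, 0.313, 0.046, 1.304, 0, 1.431], TCP at [0.208, 0.536, 0.231] pointing down, gripper open.
Joint ranges: [-2.76, 2.76], [-0.86, 1.69], [-1.03, 1.26], [-2.2, 2.34], [-1.47, 1.5], [-3.14, 3.14]. Speed limits (rad/s): [2.57, 2.57, 3.14, 3.14, 3.14, 3.14].

INTERFACE

Orientations are given as [roll, pitch, yaw] about the fixed x, y, z axes, in that order (R = Rz(yaw) Ry(pitch) Rx(roll)).
In Python, from bench import manip gives the robot as it stands.
- The arm moves only by the tool servo_tool, never from a script. Its argument "targets" is a list of rows, each a list of 6 numbers: the shift along the tool's x, y, z in mm, then the turn, a rotation vector about the tool's x, y, z in degrees. A call has 1 to 8 rows; each row is the pose to reach, as a shift and turn from the pose commanded when the call began, along the tool's axes at that moment; what a row does not reach only later rows make up. A row lasts 1/8 s, in which the tool goes at most 62.5 mm and 10.7 degrees, less where a joint would pass 70% of its speed; a pose out of reach is approached as far as the arm can. A call with a gripper value outside its range is refused whole. "fingers" is the closure, from 0 (fully open) to 1 (shut), set as the call begins (left out, the last holds). The fingers move at their own pace and stop on an object; the grip force is fixed at half the most. Time passes only in rows, so rows that repeat a pose let the fingers close. It gives the time, the measured TCP pose, the force and the opening at its end, in the units of the state.
- manip.state(): the state, without advancing time (a new reading comes with each control period).
- manip.camera(name): name is "side" or "top" or "wrist"; returns a dict with "frame" (400x640x3 uint8, red, green, blue), "vertical_fov" (degrees; the focal length in pixels is half the picture's height over the tangent of half this angle, whatever the lens; pixels are square), "cx", "cy" (the principal point, pixels), "R" (3x3) and "t" (3): a world point X has camera coordinates R X + t. Camera axes: x right, y down, z forward; pixel columns grow to the right and rows downward; lengths in m; the calibration is good to about 2 mm. The wrist camera is an equidistant fisheye: a pixel r from the principal point sees the ray r / f radians off the axis. A picture is of the moment at which its call begins. There is no depth.
- manip.close_job(): hands the job in, once; it reports no verdict.
The state is a dict: "time": time; "joint_pos": joint angles; "qvel": joint speeds; "joint_efforts": joint torques, N m; "eef_pos": TCP position; "ee_rot": TCP orientation; "ft_force": force on the tool from outside, world axes, zero at the start; "wrist_torque": the same for the moment, N m; "finger_gap": finger opening in m.
Only numpy, scipy, OpenCV 4.12 (cv2) and the standard library are available. Lean on these libraries where they do the work, as an engineer would, in place of code of your own. Each camera call takes 0.05 s, during which the arm holds its last target. There are 200 camera calls.

## Working session

There is one attempt and no reset: what is moved stays moved. The work goes in short steps, Python scripts to look and compute and a tool call to move; the robot and the scene stay as the last step left them, time stands still between calls to the robot, and variables do not carry over. Pictures are saved under pics/ and viewed, about 8 in all and at most 12, crops included, and the job is handed in when it is done.

Besides the shell and the picture viewer there is one more tool, called as name([rows], argument=value, ...), one row to a line, values as JSON. servo_tool: Moves the arm, as the interface text tells. Its arguments: {"type":"object","properties":{"targets":{"type":"array"},"fingers":{"type":"number"}},"required":["targets"]}

```bash
mkdir -p pics; cat > h.py <<'E'
import numpy as np, cv2
from bench import manip
def grab(n):
    c=manip.camera(n); np.savez('pics/'+n+'.npz',**{k:v for k,v in c.items()}); return c
def load(n): return dict(np.load('pics/'+n+'.npz'))
def K(c): return 200/np.tan(np.radians(float(c['vertical_fov']))/2)
def proj(c,X):
    p=c['R']@np.array(X,float)+c['t']; f=K(c); return np.array([c['cx']+f*p[0]/p[2],c['cy']+f*p[1]/p[2]])
def ray(c,u,v):
    d=c['R'].T@np.array([(u-c['cx'])/K(c),(v-c['cy'])/K(c),1]); return -c['R'].T@c['t'],d
def at_z(c,u,v,z):
    o,d=ray(c,u,v); return o+d*(z-o[2])/d[2]
def tri(c1,p1,c2,p2):
    o1,d1=ray(c1,*p1);o2,d2=ray(c2,*p2)
    s=np.linalg.lstsq(np.c_[d1,-d2],o2-o1,rcond=None)[0]
    a=o1+d1*s[0];b=o2+d2*s[1]; return (a+b)/2,np.linalg.norm(a-b)
E
python3 - <<'E'
from h import *
for n in ['side','top']:
    c=grab(n); cv2.imwrite(f'pics/{n}0.png',cv2.resize(c['frame'][...,::-1],(800,500),interpolation=cv2.INTER_CUBIC)); print(n,c['vertical_fov'],c['cx'],c['cy'],-c['R'].T@c['t'],c['R'][2])
s=manip.state();print(s)
E
```

```text
side 46.72618112989217 322.9462363039994 202.46862557624456 [0.47286873 0.96929671 0.91522639] [ 0.0715022  -0.76419703 -0.64100728]
top 42.60546123301849 315.92428951023487 194.10087872841652 [0.33557528 0.08318735 1.61198567] [ 0.14384307  0.00143478 -0.98959947]
{'time': 0.1, 'joint_pos': array([1.06143076e+00, 3.13926727e-01, 4.50873407e-02, 1.30361823e+00,
       5.97448220e-06, 1.43118806e+00]), 'qvel': array([ 0.00019549, -0.00192179,  0.00040667,  0.00233427, -0.00027292,
        0.00169777]), 'joint_efforts': array([ 3.95589246e-03, -4.81722021e+01,  2.99244761e+01,  1.26911383e-02,
       -1.10278745e-04,  1.17733774e-05]), 'eef_pos': array([0.20758134, 0.53572387, 0.2304951 ]), 'ee_rot': array([-3.13994836e+00, -2.37093460e-04,  2.77183515e+00]), 'ft_force': array([ 0.25338822, -0.00299167, -0.05423329]), 'wrist_torque': array([-0.01009587,  0.03286437,  0.01648685]), 'finger_gap': 0.08532527031071734}
```

View pics/side0.png

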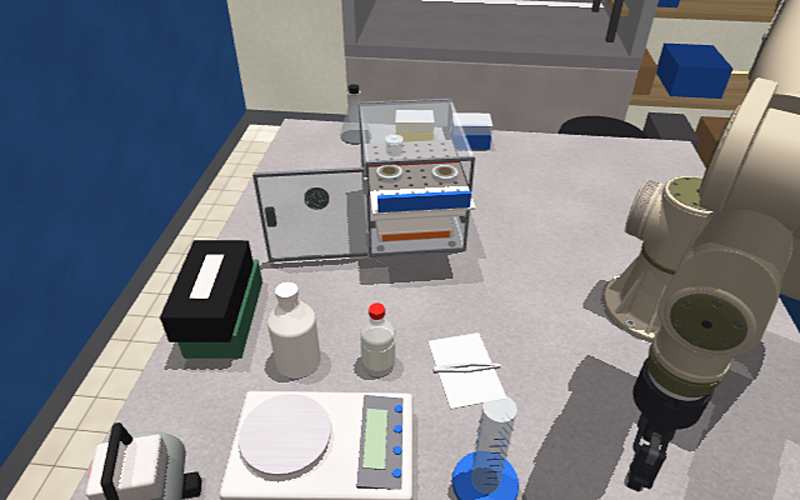

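View pics/top0.png

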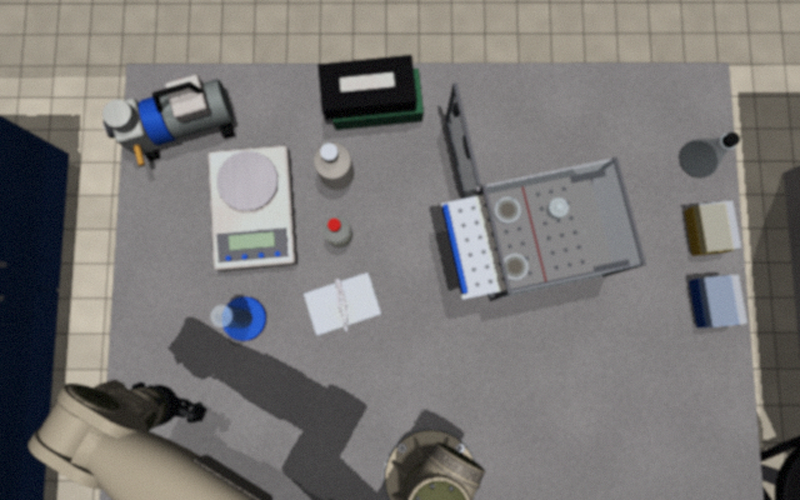

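Side: cabinet front at about (370–470, 160–250), blue strip (377–470, 190–210). Top: cabinet opens to the left (+y), with the blue strip from (447,205) to (463,295) and the red line from (523,187) to (545,280). I'll enlarge both.

```bash
python3 - <<'E'
from h import *
a=load('top')['frame'][120:250,345:520,::-1]; b=load('side')['frame'][70:210,280:390,::-1]
cv2.imwrite('pics/ct.png',cv2.resize(a,None,fx=4.5,fy=4.5,interpolation=cv2.INTER_CUBIC))
cv2.imwrite('pics/cs.png',cv2.resize(b,None,fx=4.25,fy=4.25,interpolation=cv2.INTER_CUBIC))
E
```

```text
(no output)
```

View pics/ct.png

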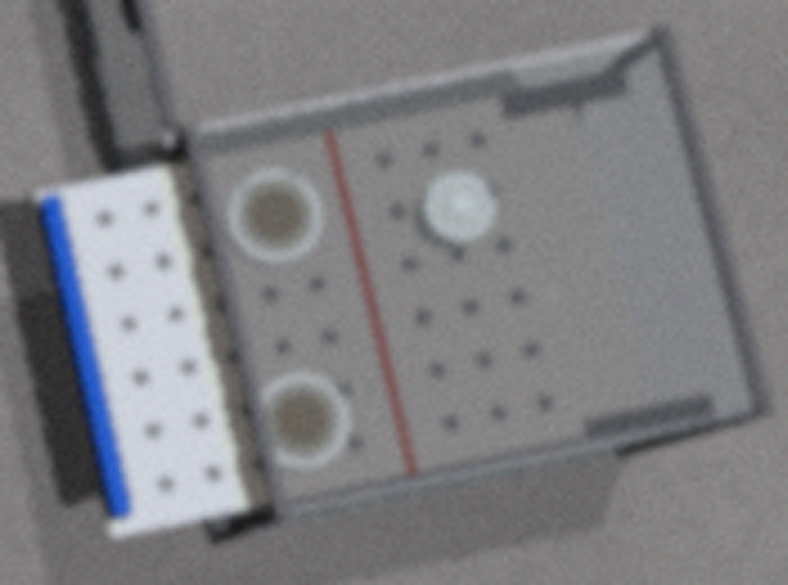

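View pics/cs.png

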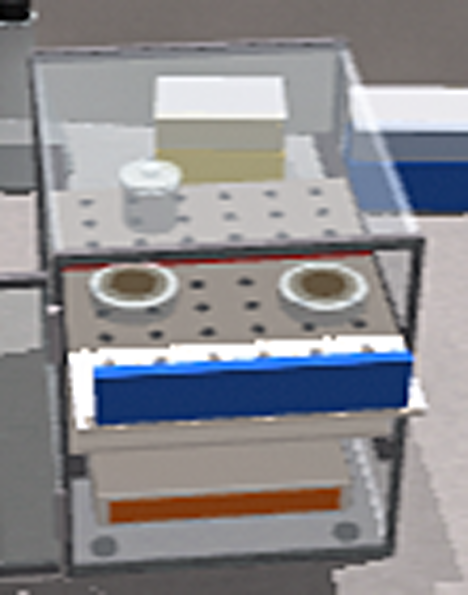

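Crops: top – strip centre ends (52,199) and (119,516), red line (332,135)–(412,470), roof corners (190,130), (275,515), (660,35), (762,408). Side – strip front top edge (97,376)–(412,360), front bottom corners (72,570), (393,553). Next I fit the cabinet and shelf poses to these.

```bash
cat > fit.py <<'E'
from h import *
from scipy.optimize import least_squares
T=load('top');S=load('side')
t=lambda u,v:np.array([u/4.5+345-.4,v/4.5+120-.4]); s=lambda u,v:np.array([u/4.25+280-.4,v/4.25+70-.4])
def P(p,x,y,z):
    c,n=np.cos(p[2]),np.sin(p[2]); return [p[0]+c*x-n*y,p[1]+n*x+c*y,z]
W=.119
cab=[(T,t(190,130),(W,.15,.266)),(T,t(275,515),(-W,.15,.266)),(T,t(660,35),(W,-.15,.266)),(T,t(762,408),(-W,-.15,.266)),
(S,s(72,570),(W,.15,0)),(S,s(393,553),(-W,.15,0)),(S,s(420,238),(-W,.15,.266)),(S,s(32,52),(W,-.15,.266)),(S,s(345,42),(-W,-.15,.266))]
# shelf frame here: origin at front centre
sh=[(T,t(52,199),(.1,-.006,.234)),(T,t(119,516),(-.1,-.006,.234)),(S,s(97,376),(.1,0,.234)),(S,s(412,360),(-.1,0,.234)),
(T,t(38,190),(.11,0,.196)),(T,t(112,537),(-.11,0,.196)),(S,s(97,423),(.1,0,.196)),(S,s(412,409),(-.1,0,.196)),(T,t(332,135),(.108,-.19,.196)),(T,t(412,470),(-.108,-.19,.196))]
def res(p,L): return np.concatenate([proj(c,P(p,*X))-uv for c,uv,X in L])
def fit(L):
    r=least_squares(res,[.5,-.3,.1],args=(L,),loss='soft_l1'); print(r.x.round(4),np.degrees(r.x[2]).round(2)); print(res(r.x,L).reshape(-1,2).round(1).tolist()); return r.x
a=fit(cab);b=fit(sh)
yd=np.array([-np.sin(a[2]),np.cos(a[2])])
F=a[:2]+yd*.15
print('front out',(b[:2]-F)@yd,'lateral',(b[:2]-F)@[yd[1],-yd[0]],'ydir',yd,'ledge',F)
yb=np.array([-np.sin(b[2]),np.cos(b[2])])
print('grip',b[:2]-.006*yb)
E
python3 fit.py
```

```text
[ 0.5716 -0.2706  0.2113] 12.11
[[-2.4, -0.6], [-0.5, 0.5], [1.2, -2.4], [1.9, 0.3], [-0.9, 1.6], [0.2, 0.7], [1.4, -0.0], [0.1, -0.8], [0.1, -1.4]]
[ 0.5239 -0.0389  0.2008] 11.5
[[-0.1, -1.3], [0.8, -0.1], [-0.6, -0.8], [1.2, -0.7], [-0.8, 0.5], [-0.5, 0.1], [-0.3, 0.0], [-0.1, -0.5], [-0.2, 0.2], [-0.2, 0.5]]
front out 0.0864680993917167 lateral 0.0019389356722956988 ydir [-0.20973912  0.97775738] ledge [ 0.5401258  -0.12390017]
grip [ 0.52508239 -0.04482816]
```

servo_tool([
  [0, 0, -50, 0, 0, 0],
  [0, 0, -100, 0, 0, 0],
  [0, 0, -150, 0, 0, 0],
  [0, 0, -200, 0, 0, 0],
  [-46, -39, -220, 0, 0, -5],
  [-92, -78, -220, 0, 0, -10],
  [-137, -116, -220, 0, 0, -15],
  [-183, -155, -220, 0, 0, -20],
], fingers=0.6)

```text
time: 1.1
eef_pos: [0.3229, 0.3239, 0.451]
ee_rot: [-3.141, -0.0, 3.124]
ft_force: [0.6, 0.1, -0.5]
finger_gap: 0.0341
```

```bash
cat > togo.py <<'E'
import sys
from h import *
from scipy.spatial.transform import Rotation as Ro
# target TCP xyz, yaw(deg of tool)
tx=np.array(list(map(float,sys.argv[1:4]))); yaw=float(sys.argv[4])
s=manip.state(); R=Ro.from_euler('xyz',s['ee_rot'])
G=Ro.from_euler('xyz',[np.pi,0,np.radians(yaw)])
print(s['time'],s['eef_pos'].round(4),np.degrees(s['ee_rot']).round(2),s['finger_gap'].round(4),s['ft_force'].round(1))
print('shift mm',(R.inv().apply(tx-s['eef_pos'])*1000).round(1),'turn',np.degrees((R.inv()*G).as_rotvec()).round(2))
E
python3 togo.py .525 -.045 .33 191.8
```

```text
Traceback (most recent call last):
  File "togo.py", line 8, in <module>
    print(s['time'],s['eef_pos'].round(4),np.degrees(s['ee_rot']).round(2),s['finger_gap'].round(4),s['ft_force'].round(1))
                                                                           ^^^^^^^^^^^^^^^^^^^^^
AttributeError: 'float' object has no attribute 'round'
```

```bash
sed -i "s/s\['finger_gap'\].round(4)/s['finger_gap']/" togo.py; python3 togo.py .525 -.045 .33 191.8
```

```text
1.1 [0.3229 0.3239 0.451 ] [-1.7999e+02 -1.0000e-02  1.7901e+02] 0.0341051317226967 [ 0.6  0.1 -0.5]
shift mm [-208.4 -365.3  121. ] turn [-1.000e-02 -1.000e-02 -1.279e+01]
```

servo_tool([
  [-30, -52, 0, 0, 0, -2],
  [-60, -104, 0, 0, 0, -4],
  [-90, -156, 0, 0, 0, -6],
  [-120, -208, 0, 0, 0, -8],
  [-150, -260, 10, 0, 0, -10],
  [-180, -315, 30, 0, 0, -12],
  [-207, -363, 70, 0, 0, -12.8],
  [-207, -363, 120, 0, 0, -12.8],
])

```text
time: 2.1
eef_pos: [0.5239, -0.0452, 0.3299]
ee_rot: [-3.14, 0.002, -2.943]
ft_force: [0.6, -0.2, -0.4]
finger_gap: 0.0344
```

servo_tool([
  [0, 0, 0, 0, 0, 0],
  [0, 0, 0, 0, 0, 0],
])

```text
time: 2.35
eef_pos: [0.5226, -0.0415, 0.3336]
ee_rot: [-3.141, 0.003, -2.938]
ft_force: [1.2, -0.1, 0.5]
finger_gap: 0.0342
```

```bash
python3 togo.py .525 -.045 .206 191.8; python3 - <<'E'
from h import *
c=grab('wrist');print(c['vertical_fov'],c['cx'],c['cy'],-c['R'].T@c['t'],c['R'])
cv2.imwrite('pics/w1.png',cv2.resize(c['frame'][...,::-1],(800,500),interpolation=cv2.INTER_CUBIC))
c=grab('top');
E
```

```text
2.35 [ 0.5226 -0.0415  0.3336] [-1.7995e+02  1.5000e-01 -1.6836e+02] 0.0342359576490862 [ 1.2 -0.1  0.5]
shift mm [ -1.3  -3.8 127.6] turn [-0.05  0.15 -0.16]
65.70646984690485 320.517961604055 204.97609807732044 [ 0.45473186 -0.05556227  0.47648599] [[-2.01226201e-01  9.79544633e-01  5.72575655e-04]
 [ 9.42591862e-01  1.93475952e-01  2.72190445e-01]
 [ 2.66511909e-01  5.53115544e-02 -9.62243230e-01]]
```

View pics/w1.png

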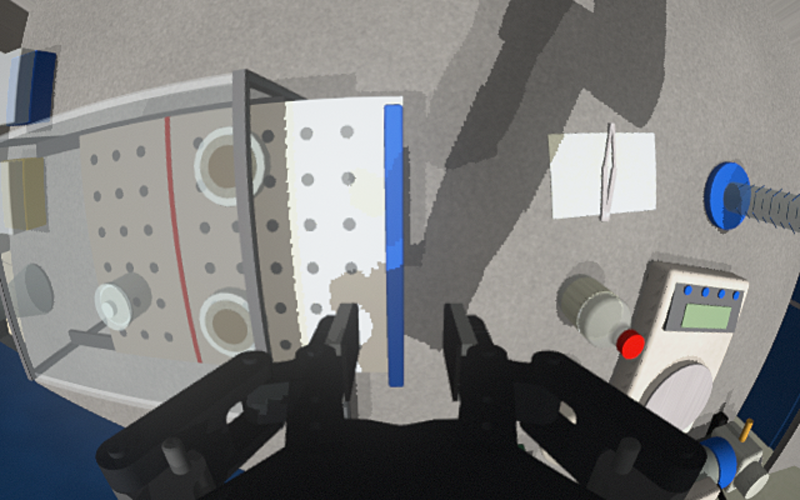

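Wrist view: strip lies between the fingers, top-face ends about (394,105) and (397,386). Roof front bar runs (234–247,70) to (250–268,350); red line (168,118)–(199,361). I'll measure these in world coordinates.

```bash
cat > wr.py <<'E'
from h import *
def wray(c,u,v):
    f=K(c); dx,dy=u-c['cx'],v-c['cy']; r=np.hypot(dx,dy); th=r/f
    d=np.array([dx/r*np.sin(th),dy/r*np.sin(th),np.cos(th)]); return -c['R'].T@c['t'],c['R'].T@d
def wz(c,u,v,z):
    o,d=wray(c,u,v); return o+d*(z-o[2])/d[2]
E
python3 - <<'E'
from wr import *
c=load('wrist'); q=lambda u,v,z: wz(c,u/1.25-.1,v/1.25-.1,z)
ax=np.array([-.2047,.9788])
for n,u,v,z in [('strip-',394,105,.234),('strip+',395,386,.234),('stripmid',395,270,.234),('roofF-',247,75,.266),('roofF+',268,345,.266),('roofFmid',258,220,.266),('red-',168,118,.196),('red+',199,361,.196),('redmid',176,230,.196),('plate-',403,97,.196)]:
    X=q(u,v,z); print(n,X.round(4),'along',(X[:2]@ax).round(4),'x',(X[:2]@[ax[1],-ax[0]]).round(4))
s=manip.state();print('tcp along',s['eef_pos'][:2]@ax)
E
```

```text
strip- [ 0.428  -0.0652  0.234 ] along -0.1514 x 0.4056
strip+ [ 0.6218 -0.0255  0.234 ] along -0.1523 x 0.6034
stripmid [ 0.5318 -0.0435  0.234 ] along -0.1514 x 0.5116
roofF- [ 0.4265 -0.1496  0.266 ] along -0.2337 x 0.3868
roofF+ [ 0.5883 -0.1152  0.266 ] along -0.2332 x 0.5522
roofFmid [ 0.5082 -0.1287  0.266 ] along -0.23 x 0.4711
red- [ 0.4565 -0.2469  0.196 ] along -0.3351 x 0.3963
red+ [ 0.6698 -0.2036  0.196 ] along -0.3364 x 0.6139
redmid [ 0.5477 -0.2276  0.196 ] along -0.3349 x 0.4895
plate- [ 0.4168 -0.0616  0.196 ] along -0.1456 x 0.3954
tcp along -0.14772016912991084
```

Consistent: strip to red line 184 mm as specified, and line to front about 103 mm in both views. Descending now.

servo_tool([
  [-1, -4, 25, 0, 0, 0],
  [-1, -4, 50, 0, 0, 0],
  [-1, -4, 70, 0, 0, 0],
  [-1, -4, 70, 0, 0, 0],
])

```text
time: 2.95
eef_pos: [0.5245, -0.0449, 0.2628]
ee_rot: [-3.141, 0.002, -2.938]
ft_force: [-0.4, -0.5, 1.1]
finger_gap: 0.034
```

```bash
python3 togo.py .525 -.045 .208 191.8
```

```text
2.95 [ 0.5245 -0.0449  0.2628] [-1.7995e+02  1.2000e-01 -1.6832e+02] 0.0340414919432946 [-0.4 -0.5  1.1]
shift mm [-0.4 -0.1 54.8] turn [-0.05  0.12 -0.12]
```

servo_tool([
  [0, 0, 20, 0, 0, 0],
  [0, 0, 40, 0, 0, 0],
  [0, 0, 55, 0, 0, 0],
  [0, 0, 55, 0, 0, 0],
])

```text
time: 3.45
eef_pos: [0.5239, -0.0453, 0.2067]
ee_rot: [-3.142, 0.0, -2.939]
ft_force: [-0.2, -0.8, 0.0]
finger_gap: 0.034
```

```bash
python3 togo.py .525 -.045 .208 191.8; python3 - <<'E'
from h import *
c=grab('wrist')
cv2.imwrite('pics/w2.png',cv2.resize(c['frame'][...,::-1],(640,400)))
E
```

```text
3.45 [ 0.5239 -0.0453  0.2067] [-1.8000e+02  1.0000e-02 -1.6836e+02] 0.0340138285078471 [-0.2 -0.8  0. ]
shift mm [-1.2  0.  -1.3] turn [-0.    0.01 -0.16]
```

View pics/w2.png

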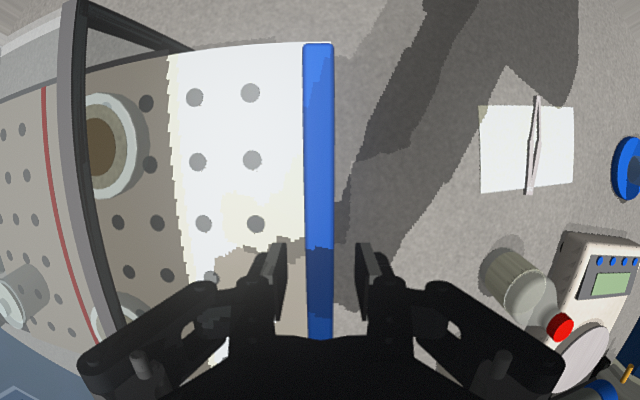

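Strip (303–334) is centred between the pads (287 and 356). Closing in two steps.

servo_tool([
  [0, 0, 0, 0, 0, 0],
  [0, 0, 0, 0, 0, 0],
], fingers=0.8)

```text
time: 3.75
eef_pos: [0.5242, -0.0456, 0.2071]
ee_rot: [-3.141, 0.001, -2.939]
ft_force: [0.9, 0.5, -0.2]
finger_gap: 0.0168
```

servo_tool([
  [0, 0, 0, 0, 0, 0],
  [0, 0, 0, 0, 0, 0],
  [0, 0, 0, 0, 0, 0],
  [0, 0, 0, 0, 0, 0],
], fingers=1)

```text
time: 4.25
eef_pos: [0.5241, -0.0455, 0.2069]
ee_rot: [-3.141, 0.001, -2.939]
ft_force: [-0.2, -0.3, 4.9]
finger_gap: 0.0107
```

```bash
python3 togo.py .525 -.045 .208 191.8; python3 - <<'E'
from h import *
yd=np.array([-np.sin(np.radians(11.9)),np.cos(np.radians(11.9))])
s=manip.state(); print(s['wrist_torque'])
from scipy.spatial.transform import Rotation as Ro
R=Ro.from_euler('xyz',s['ee_rot'])
print(R.inv().apply(np.r_[yd,0])*100)
E
```

```text
4.25 [ 0.5241 -0.0455  0.2069] [-1.7997e+02  7.0000e-02 -1.6838e+02] 0.01070560434686179 [-0.2 -0.3  4.9]
shift mm [-1.   0.3 -1.1] turn [-0.03  0.07 -0.18]
[-0.16672275  0.01275189  0.23605675]
[ 4.86505073e-01  9.99987983e+01 -6.04974866e-02]
```

Gripped (gap 10.7 mm). Drawing along +tool y, gently.

servo_tool([
  [0, 2, 0, 0, 0, 0],
  [0, 6, 0, 0, 0, 0],
  [0, 12, 0, 0, 0, 0],
  [0, 19, 0, 0, 0, 0],
  [0, 26, 0, 0, 0, 0],
  [0, 33, 0, 0, 0, 0],
  [0, 38, 0, 0, 0, 0],
  [0, 40, 0, 0, 0, 0],
])

```text
time: 5.25
eef_pos: [0.5159, -0.007, 0.2063]
ee_rot: [-3.14, 0.0, -2.94]
ft_force: [1.3, -5.3, 2.2]
finger_gap: 0.0109
```

```bash
python3 togo.py .5028 .056 .207 191.7
```

```text
5.25 [ 0.5159 -0.007   0.2063] [-179.89    0.   -168.43] 0.010860551387674834 [ 1.3 -5.3  2.2]
shift mm [ 0.2 64.3 -0.8] turn [-0.11  0.   -0.13]
```

servo_tool([
  [0, 3, 0, 0, 0, 0],
  [0, 9, 0, 0, 0, 0],
  [0, 16, 0, 0, 0, 0],
  [0, 24, 0, 0, 0, 0],
  [0, 32, 0, 0, 0, 0],
  [0, 39, 0, 0, 0, 0],
  [0, 44, 0, 0, 0, 0],
  [0, 46, 0, 0, 0, 0],
])

```text
time: 6.25
eef_pos: [0.5061, 0.0392, 0.2061]
ee_rot: [3.141, -0.0, -2.939]
ft_force: [0.6, -4.7, 0.1]
finger_gap: 0.011
```

```bash
python3 togo.py .5028 .056 .207 191.7; python3 - <<'E'
from h import *
c=grab('wrist'); a=cv2.resize(c['frame'][:,:330,::-1],None,fx=1.25,fy=1.25,interpolation=cv2.INTER_CUBIC)
d=grab('top'); b=cv2.resize(d['frame'][120:245,330:430,::-1],None,fx=3.9,fy=4,interpolation=cv2.INTER_CUBIC)
e=grab('side')
print(a.shape,b.shape); h=500
cv2.imwrite('pics/m1.png',np.hstack([a[:h,:410],b[:h,:390]]))
E
```

```text
6.25 [0.5061 0.0392 0.2061] [ 1.7999e+02 -2.0000e-02 -1.6836e+02] 0.010973575242479909 [ 0.6 -4.7  0.1]
shift mm [-0.2 17.1 -0.9] turn [ 0.01 -0.02 -0.06]
(500, 412, 3) (500, 390, 3)
```

View pics/m1.png

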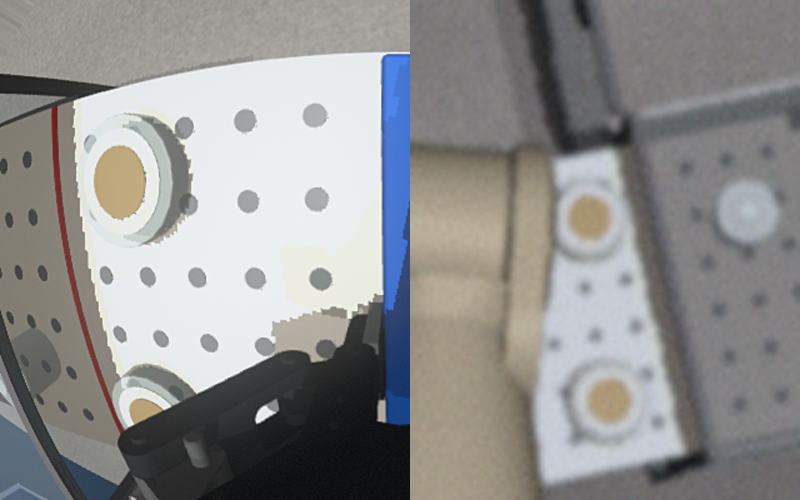

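Line still inside by roughly 17 mm, samples standing. Move 13 mm, then measure close up.

servo_tool([
  [0, 1, 0, 0, 0, 0],
  [0, 4, 0, 0, 0, 0],
  [0, 8, 0, 0, 0, 0],
  [0, 11, 0, 0, 0, 0],
  [0, 13, 0, 0, 0, 0],
  [0, 13, 0, 0, 0, 0],
])

```text
time: 7.15
eef_pos: [0.5036, 0.052, 0.2063]
ee_rot: [3.141, -0.0, -2.938]
ft_force: [0.3, -2.2, 0.1]
finger_gap: 0.0108
```

```bash
python3 togo.py .5028 .056 .207 191.7; python3 - <<'E'
from wr import *
T=load('top');S=load('side')
t=lambda u,v:(u/4.5+345-.4,v/4.5+120-.4); s=lambda u,v:(u/4.25+280-.4,v/4.25+70-.4)
ax=np.array([-.2062,.9785])
for n,X in [('T+',at_z(T,*t(190,130),.266)),('T-',at_z(T,*t(275,515),.266)),('S+',at_z(S,*s(72,570),0)),('S-',at_z(S,*s(393,553),0)),('S-top',at_z(S,*s(420,238),.266))]: print(n,X.round(4),(X[:2]@ax).round(4),(X[:2]@[ax[1],-ax[0]]).round(4))
p=manip.state()['eef_pos'][:2]; print('moved',(p-[.5241,-.0455])@ax)
c=grab('wrist'); a=cv2.resize(c['frame'][40:190,0:130,::-1],None,fx=3.9,fy=3.9,interpolation=cv2.INTER_CUBIC)
e=grab('side'); b=cv2.resize(e['frame'][80:210,285:390,::-1],None,fx=4.5,fy=4.5,interpolation=cv2.INTER_CUBIC)
g=grab('top')
a=a[:585,:420]; 
cv2.imwrite('pics/m2.png',np.hstack([a[:,:330],b[:585,:470]]))
E
```

```text
7.15 [0.5036 0.052  0.2063] [ 179.95   -0.   -168.36] 0.010782293318866133 [ 0.3 -2.2  0.1]
shift mm [-0.1  4.  -0.7] turn [ 0.05 -0.   -0.06]
T+ [ 0.6548 -0.1054  0.266 ] -0.2382 0.619
T- [ 0.4251 -0.1501  0.266 ] -0.2346 0.385
S+ [ 0.655  -0.1068  0.    ] -0.2395 0.6189
S- [ 0.4244 -0.1523  0.    ] -0.2365 0.3839
S-top [ 0.4276 -0.1482  0.266 ] -0.2332 0.3878
moved 0.09968671367337045
```

View pics/m2.png

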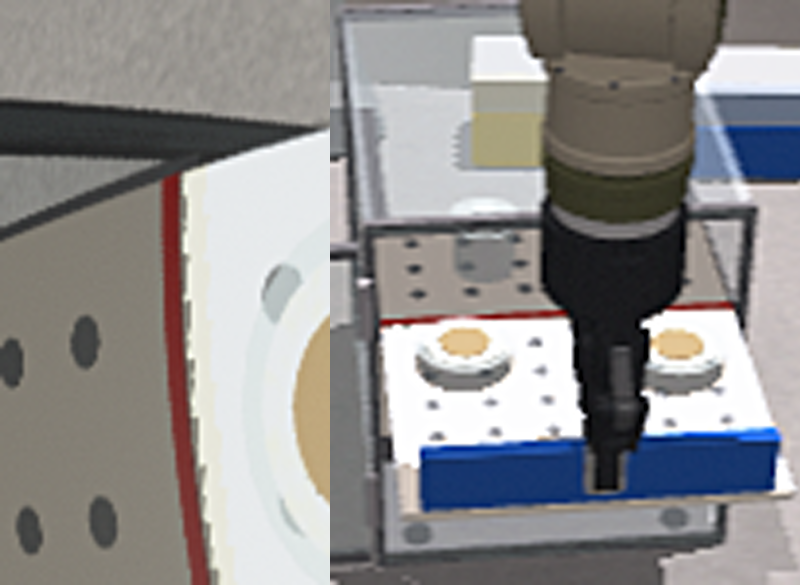

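The line now appears within about 1–3 mm of the front plane. I'll overlay predicted ledge ends and line in the current wrist and side frames to confirm.

```bash
python3 - <<'E'
from wr import *
ax=np.array([-.2062,.9785]); lx=np.array([ax[1],-ax[0]])
def wproj(c,X):
    p=c['R']@np.array(X)+c['t']; r=np.hypot(p[0],p[1]); th=np.arctan2(r,p[2]); return np.array([c['cx'],c['cy']])+K(c)*th*p[:2]/r
W=load('wrist');S=load('side')
def draw(img,pr,off,f,pts):
    for X,col in pts:
        uv=((pr(X)-off+.5)*f).astype(int); cv2.circle(img,tuple(map(int,uv)),2,col,-1)
f=6
a=cv2.resize(W['frame'][50:140,0:130,::-1],None,fx=f,fy=f,interpolation=cv2.INTER_CUBIC)
X=lambda l,al,z: np.r_[lx*l+ax*al,z]
c0=.502 
pts=[]
for al,col in [(-.2355,(0,255,0))]:
    for z in (.266,.258,.23,.21,.196,.19): pts+=[(X(c0-.119,al,z),col),(X(c0-.103,al,z),(255,255,0))]
for l in (-.11,-.08,-.05): pts.append((X(.504+l,-.2361,.196),(255,0,255)))
draw(a,lambda p:wproj(W,p),np.array([0,50]),f,pts)
cv2.imwrite('pics/m3.png',a); print(a.shape)
# red line measured in wrist now: column centroid of red pixels
F=W['frame'].astype(int); m=(F[...,0]>100)&(F[...,1]<70)&(F[...,2]<70)
for v in (90,100,120,140,160):
    u=np.where(m[v,:200])[0]
    if len(u): P=wz(W,u.mean(),v,.196); print(v,u.min(),u.max(),P.round(4),P[:2]@ax)
F=S['frame'].astype(int); m=(F[...,0]>120)&(F[...,1]<60)&(F[...,2]<70)
for u in (300,305,315,325,355,365,372):
    v=np.where(m[130:170,u])[0]
    if len(v): P=at_z(S,u,130+v.mean(),.196); print('S',u,130+v.mean(),P.round(4),P[:2]@ax)
E
```

```text
(540, 780, 3)
90 42 45 [ 0.4372 -0.1499  0.196 ] -0.2368614171993282
100 42 45 [ 0.444  -0.1486  0.196 ] -0.23697029614521928
120 42 45 [ 0.4575 -0.1466  0.196 ] -0.23777697217054822
140 44 47 [ 0.4708 -0.143   0.196 ] -0.23698646690999617
160 46 49 [ 0.4842 -0.1401  0.196 ] -0.2369739660492226
S 300 151.0 [ 0.6394 -0.1041  0.196 ] -0.23368926548708632
S 305 151.0 [ 0.6256 -0.1057  0.196 ] -0.23240268640265702
S 325 150.0 [ 0.5706 -0.1171  0.196 ] -0.23226732058734445
S 365 148.0 [ 0.4593 -0.1403  0.196 ] -0.23199353909962958
S 372 147.0 [ 0.4397 -0.1478  0.196 ] -0.235249886095342
```

View pics/m3.png

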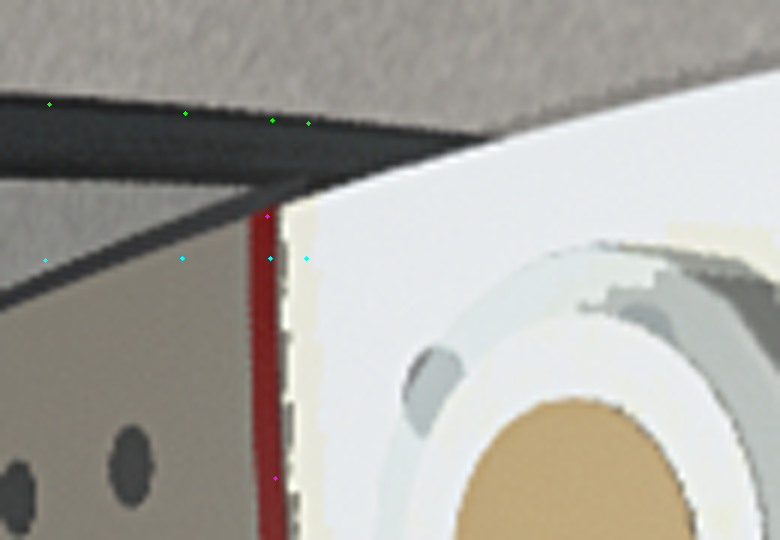

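Predicted front plane and red line agree within about 2 mm. Let it settle, then do a last check and hand in.

servo_tool([
  [0, 0, 0, 0, 0, 0],
  [0, 0, 0, 0, 0, 0],
  [0, 0, 0, 0, 0, 0],
  [0, 0, 0, 0, 0, 0],
])

```text
time: 7.8
eef_pos: [0.5036, 0.052, 0.2063]
ee_rot: [3.141, -0.0, -2.939]
ft_force: [-1.7, 2.6, 1.1]
finger_gap: 0.0109
```

```bash
python3 togo.py .5028 .056 .207 191.7; python3 -c "
from h import *
print(manip.state()['qvel'].round(4)); print(manip.close_job())"
```

```text
7.8 [0.5036 0.052  0.2063] [ 179.94   -0.   -168.37] 0.010948879890027637 [-1.7  2.6  1.1]
shift mm [-0.1  4.1 -0.7] turn [ 0.06 -0.   -0.07]
[ 0.     -0.0014 -0.0008  0.0005 -0.0001 -0.0004]
the job is handed in; nothing more can be done
None
```

I pinched the blue strip from above, drew the shelf about 100 mm straight out, and handed the job in at 7.8 s, still gripping it at the line. No verdict was reported.

- **Line position:** the three cameras disagree slightly. The wrist view puts the red line about 2 mm short of the ledges' front ends. The top view puts it level. The side view puts it anywhere from level to 5 mm past, depending on which cabinet corner I compare. All of these are inside the 7 mm tolerance.
- **Hold:** the arm was practically still and the fingers were closed on the strip with a 10.9 mm gap. The wrist force was about 3 N at the end and about 5 N while drawing.
- **Level:** I judged this from the tool, which stayed within 0.6 mm in height from grasp to finish. I did not measure the shelf's tilt directly.
- **Samples:** both dishes and the weighing bottle were standing on the shelf in the last pictures, taken just before the final settling. I saw nothing else on the bench moved, but I did not check those objects separately at the end.

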